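# Open the push-to-turn compressed-air tap by one position

## Task

Open the blue compressed-air tap by one position: push its knob down, turn it anticlockwise (seen from above) from the red mark to the single white dot, and let go so that it springs back up and locks there. Leave the yellow gas tap shut.

Things in the scene. Friction and masses are not known exactly. Their poses are not given: they have to be found in the camera images.
- air_grip (a point): Middle of the blue knob's grip bar, on its vertical turning axis: 11 mm below the bar's top, 11 mm above the round flange (53 mm across) under it. Bar 46 mm long (along x, +x to the end with the white pointer line), 13 mm thick (y); z up; moves with the knob. The knob sits on a white turret, 76 mm across, 68 mm tall, blue band, fixed to the worktop; its nozzle reaches 70 mm out at 30 mm height.
- air_turn (a joint): Blue knob's angle, growing anticlockwise from above: 0 = shut (pointer at the red dot on the turret's dark rim), 1.047 rad = at the single white dot, 2.094 = at the two white dots. A notch holds it in each position with about 0.06 rad play either way; it leaves a notch only while pushed down, and then turns easily (0.03 N m).
- air_push (a joint): How far the blue knob is pushed straight down, m: 0 = up and locked in a notch, 0.010 = fully down at its stop. A spring lifts it: 4 N at the top, 8 N fully down. Beyond about 0.007 it is free to turn. Let go within 0.1 rad of a notch it springs up into it; between notches it stays down.
- gas_turn (a joint): Angle of the yellow knob of the gas tap, which is alike but for its colour and stands at least 145 mm to the left or right of the blue one: 0 = shut, grows anticlockwise. It is shut and must stay so.
Not all that is in view belongs to the job. What is shaped like the part that bears gas_turn but orange is not meant.

How it is judged (in metres and radians):
On the way:
1. the blue knob is pushed down while still in the shut position (value of joint air_push above 0.005 m and value of joint air_turn below 0.3 rad), for 0.05 s.
At the end, for the whole second after the job is handed in: The blue knob points at the single white dot within 10 degrees and has sprung back up (less than 2 mm down); the yellow knob is still shut (within 10 degrees) (value of joint air_turn between 0.872 and 1.222 rad and value of joint air_push below 0.002 m and value of joint gas_turn below 0.175 rad); the robot touches nothing.
It fails at once if the yellow gas tap is turned (value of joint gas_turn above 0.25 rad).
It also fails if it takes over 32 s, if anything falls off the work surface, if the arm or the gripper's body presses on something with over 40 N, if the wrist force passes 120 N, or if a joint passes its speed limit or range.

## Robot

A 6-joint arm with a two-finger parallel gripper is mounted at the origin on a cart in front of the work surface, level with it; the furniture and walls round the work are solid. World frame = base frame: x ahead of the robot, y to its left, z up, the work surface at z = 0. Lengths are in m, angles in degrees, forces in N, time in s.
With the tool pointing down it reaches from about 0.35 to 0.875 m from the base axis. Payload 4.2 kg.
Tool frame: the origin (TCP) lies at the very end of the fingers, on their centre line; the grasp point (between the pads) lies 19 mm behind it; z points along the fingers, y is the line along which they close (so a half turn about z gives the same grasp; the last joint's range is limited). The gripper opens to 87 mm and grips with 3 to 60 N. Pads are 19 mm wide; open, the fingers measure 117 mm over their backs; the gripper's body (75 mm by 190 mm) begins 51 mm behind the grasp point.
Start: joints at [82.082, 22.042, 0.453, 0, -68.411, -14.817], TCP at [0.242, 0.576, 0.223] pointing down, gripper open.
Joint ranges: [-179.83, 179.83], [-69.29, 118.12], [-61.27, 80.66], [-181.25, 117.63], [-171.15, -9.14], [-177.46, 177.46]. Speed limits (degrees/s): [159.86, 159.86, 180, 180, 180, 180].

## Interface

Orientations are given as a 3x3 rotation matrix whose columns are the frame's x, y, z axes.
In Python, from station import sense, optics, r gives the robot as it stands. The module is installed in compiled form; this text tells all that it offers.
- The arm moves only by the shell command python3 -m pendant 'ROWS' [OPENING]. ROWS is JSON, a list that holds one entry, the list of rows, each a list of 4 numbers: the shift along the tool's x, y, z normalised to -1 to 1, where 1 is 100 mm, then the turn about the tool's z normalised to -1 to 1, where 1 is 2 rad. A call has 1 to 8 rows; each row is the pose to reach, as a shift and turn from the pose commanded when the call began, along the tool's axes at that moment; what a row does not reach only later rows make up. A row lasts 1/10 s, in which the tool goes at most 50 mm and 8.59 degrees, less where a joint would pass 70% of its speed; a pose out of reach is approached as far as the arm can. A call with a number of a shift or a turn outside -1 to 1 is refused whole. A call with a gripper value outside its range is refused whole. OPENING is the closure, from 0 (fully open) to 1 (shut), set as the call begins (- or left out, the last holds). The fingers move at their own pace and stop on an object; the grip force is fixed at half the most. Time passes only in rows, so rows that repeat a pose let the fingers close. It gives the time, the measured TCP pose, the force, the opening and the grip force at its end, in the units of the state.
- sense(): the state, without advancing time (a new reading comes with each control period).
- optics.capture(name): name is "scene" or "top"; returns the picture (480x640x3 uint8, red, green, blue); there is no depth.
- optics.get_calibration(name): a dict with "camera_matrix" (3x3 intrinsics, pixels), "camera_from_world" (4x4, takes a point from world to camera coordinates). Camera axes: x right, y down, z forward; pixel columns grow to the right and rows downward; lengths in m; the calibration is good to about 2 mm. A picture is of the moment at which its call begins. get_calibration takes no time and is no camera call.
- r.finish_job(): hands the job in; it is judged then, once.
The state is a dict: "time_s": time; "joints": joint angles; "joint_velocities": joint speeds; "effort": joint torques, N m; "tcp_pos": TCP position; "ee_rot": TCP orientation; "wrist_force": force on the tool from outside, world axes, zero at the start; "moment": the same for the moment, N m; "gripper_width": opening from 0.0 (shut) to 1.0 (fully open); "gripper_force": force on a finger pad.
Only numpy, scipy, OpenCV 4.12 (cv2) and the standard library are available. Lean on these libraries where they do the work, as an engineer would, in place of code of your own. Each camera call takes 0.05 s, during which the arm holds its last target. There are 200 camera calls.

## Working session

There is one attempt and no reset: what is moved stays moved. The work goes in short steps, Python scripts to look and compute and a shell command to move; the robot and the scene stay as the last step left them, time stands still between calls to the robot, and variables do not carry over. Pictures are saved under pics/ and viewed, at most 10 in all, crops included, and the job is handed in when it is done.

```bash
mkdir -p pics; python3 - <<'E'
from station import sense, optics, r
import cv2,numpy as np
for n in("scene","top"):
    cv2.imwrite(f"pics/{n}0.png",optics.capture(n)[:,:,::-1]); c=optics.get_calibration(n)
    print(n,np.round(c["camera_matrix"],1).tolist(),np.round(c["camera_from_world"],3).tolist())
s=sense();print(s["time_s"],s["tcp_pos"],np.round(s["ee_rot"],3).tolist(),s["wrist_force"],s["gripper_width"])
E
```

```text
scene [[529.1, 0.0, 319.2], [0.0, 529.1, 241.3], [0.0, 0.0, 1.0]] [[0.883, -0.47, 0.013, -0.476], [-0.184, -0.371, -0.91, 0.133], [0.432, 0.801, -0.414, 0.804], [0.0, 0.0, 0.0, 1.0]]
top [[485.2, 0.0, 327.9], [0.0, 485.2, 239.2], [0.0, 0.0, 1.0]] [[-0.005, -1.0, 0.005, -0.072], [-0.997, 0.005, -0.074, 0.485], [0.074, -0.005, -0.997, 0.907], [0.0, 0.0, 0.0, 1.0]]
0.1 [0.24130774 0.57596431 0.22157315] [[0.922, -0.387, -0.001], [-0.387, -0.922, -0.002], [0.0, 0.002, -1.0]] [ 0.47627197 -0.28113607  0.0877392 ] 0.998154011418425
```

View pics/scene0.png

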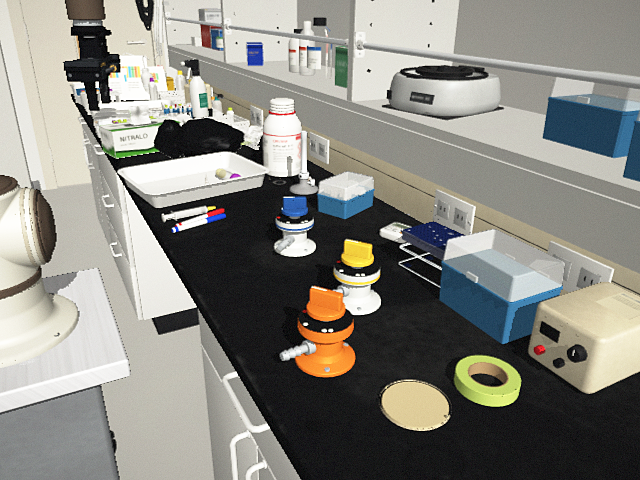

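View pics/top0.png

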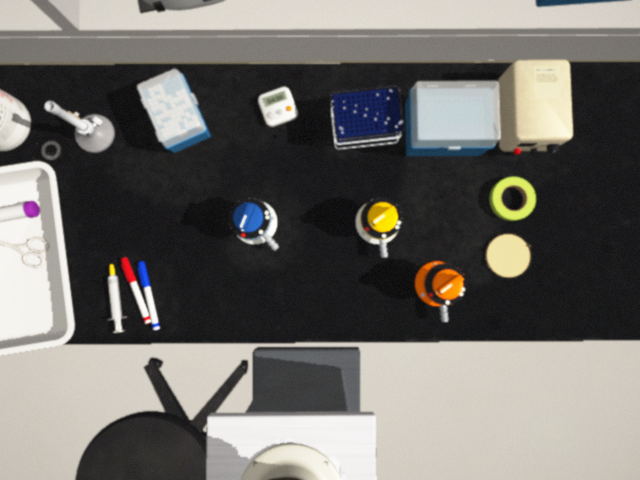

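The scene view has the blue tap at (294,225), the yellow at (357,275) and an orange decoy at (325,330). In the top view the blue knob is near (248,217) and the yellow near (382,216). Next I'll enlarge the blue knob in both views.

```bash
python3 - <<'E'
import cv2,numpy as np
a=cv2.imread("pics/top0.png")[185:260,215:290];b=cv2.imread("pics/scene0.png")[185:260,258:333]
cv2.imwrite("pics/crop.png",np.hstack([cv2.resize(i,(400,400)) if 0 else cv2.resize(i,(398,398),interpolation=cv2.INTER_NEAREST) for i in(a,b)]))
for n,(x0,y0) in(("top",(215,185)),("scene",(258,185))):
    i=cv2.imread(f"pics/{n}0.png")[y0:y0+75,x0:x0+75];h=cv2.cvtColor(i,cv2.COLOR_BGR2HSV)
    m=cv2.inRange(h,(100,120,60),(125,255,255))
    k,l,s,c=cv2.connectedComponentsWithStats(m)
    for j in range(1,k):
        if s[j,4]>15:print(n,s[j,:2]+[x0,y0],s[j,2:],c[j]+[x0,y0])
E
```

```text
top [233 202] [ 31  31 691] [248.63965268 216.32127352]
scene [317 194] [ 16  22 268] [324.91791045 204.23880597]
scene [282 196] [ 26  21 464] [294.81896552 206.12931034]
scene [276 224] [38  7 53] [293.73584906 227.90566038]
```

View pics/crop.png

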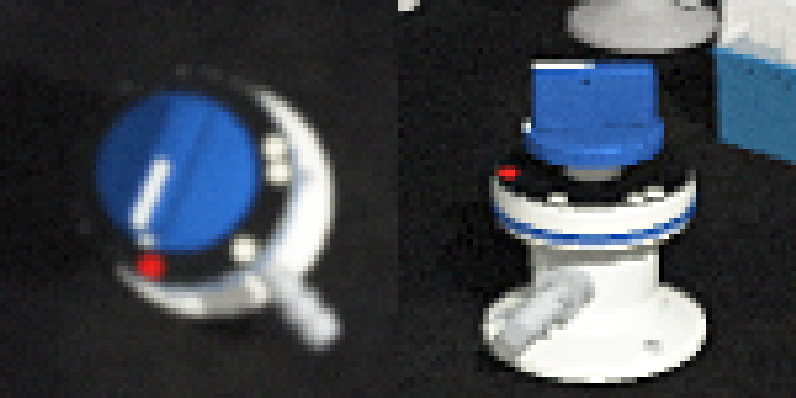

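The crop shows the knob with its pointer at the red dot, and all three dots are visible in both views. I'll triangulate the dots and the bar's top.

```bash
cat >g.py <<'E'
import cv2,numpy as np
from station import sense,optics
def P(n):
    c=optics.get_calibration(n);return np.array(c["camera_matrix"])@np.array(c["camera_from_world"])[:3]
def tri(a,b):
    X=cv2.triangulatePoints(P("top"),P("scene"),np.array(a,float).reshape(2,1),np.array(b,float).reshape(2,1))[:,0];return X[:3]/X[3]
def plane(n,p,z):
    M=P(n);H=np.c_[M[:,0],M[:,1],M[:,2]*z+M[:,3]];q=np.linalg.solve(H,[*p,1]);return q[:2]/q[2]
T=lambda x,y:(215+x/5.307-.5,185+y/5.307-.5)
S=lambda x,y:(258+(x-398)/5.307-.5,185+y/5.307-.5)
E
python3 - <<'E'
from g import *
d=[(T(150,266),S(508,173)),(T(243,250),S(558,199)),(T(275,157),S(645,194))]
X=np.array([tri(*p) for p in d]);print(X.round(4))
z=X[:,2].mean()
for n,k in(("top",0),("scene",1)):
  q=np.array([plane(n,p[k],z) for p in d]);c=q[0]+q[2]-q[1];print(n,q.round(4).tolist(),c,np.degrees(np.arctan2(*(q-c).T[::-1])),np.linalg.norm(q-c,axis=1))
# flange circle and bar line
f=tri(T(178,172),S(594,140));print("flange",f)
for z in(.095,.1,.105,.11):
  a,b=[plane("scene",S(*p),z) for p in((533,66),(657,66))]
  w=[plane("top",T(*p),z) for p in((163,160),(140,225))]; v=w[1]-w[0]
  print(z,"scene bar edge",a,b,np.degrees(np.arctan2(*(a-b)[::-1])),"len",np.linalg.norm(a-b),"ptr",w,np.degrees(np.arctan2(v[1],v[0])))
E
```

```text
[[0.4889 0.0798 0.068 ]
 [0.4944 0.0481 0.0682]
 [0.5255 0.0377 0.0684]]
top [[0.4896, 0.0795], [0.4949, 0.0479], [0.5266, 0.0372]] [0.52134065 0.06873825] [ 161.32243302 -141.83234184  -80.45261784] [0.03354404 0.03366954 0.03199193]
scene [[0.488, 0.0796], [0.494, 0.0482], [0.5248, 0.0385]] [0.51875967 0.06986131] [ 162.45241538 -138.76094308  -79.14160572] [0.03223853 0.03287063 0.03196046]
flange [0.51939008 0.06869655 0.07992873]
0.095 scene bar edge [0.51481007 0.11498964] [0.5576959  0.09418371] 154.1197923567084 len 0.0476663554523088 ptr [array([0.52242766, 0.07089457]), array([0.50089097, 0.07831414])] 160.99074534291645
0.1 scene bar edge [0.50909652 0.10223605] [0.55139622 0.08171448] 154.1197923567105 len 0.04701488220364363 ptr [array([0.52179948, 0.07006643]), array([0.50039011, 0.07744213])] 160.99074534291614
0.105 scene bar edge [0.50338297 0.08948246] [0.54509653 0.06924525] 154.11979235671348 len 0.04636340895497789 ptr [array([0.52117129, 0.06923828]), array([0.49988924, 0.07657013])] 160.99074534291637
0.11 scene bar edge [0.49766942 0.07672887] [0.53879684 0.05677602] 154.11979235671072 len 0.045711935706314474 ptr [array([0.52054311, 0.06841014]), array([0.49938838, 0.07569812])] 160.99074534291623
```

```bash
for i in 1; do python3 -m pendant '[[[0.3,0.24,0,0],[0.6,0.48,0,0],[0.91,0.72,0,0],[0.91,0.72,0,0]]]' 0; done
python3 -m pendant '[[[0.3,0.24,0,0],[0.6,0.48,0,0],[0.91,0.72,0,0],[0.91,0.72,0,0]]]'
python3 -m pendant '[[[0.3,0.24,0,0],[0.6,0.48,0,0],[0.91,0.72,0,0],[0.91,0.72,0,0]]]'
python3 -m pendant '[[[0.3,0.24,0,0],[0.6,0.48,0,0],[0.91,0.72,0,0],[0.91,0.72,0,0]]]'
```

```text
time_s: 0.5
tcp_pos: [0.2987, 0.471, 0.2225]
ee_rot: [[0.921, -0.39, -0.001], [-0.39, -0.921, -0.002], [-0.0, 0.002, -1.0]]
wrist_force: [-0.1, 0.2, 0.3]
gripper_width: 1.0
gripper_force: 0.0
time_s: 0.9
tcp_pos: [0.3545, 0.3701, 0.2223]
ee_rot: [[0.921, -0.39, -0.001], [-0.39, -0.921, -0.001], [-0.0, 0.002, -1.0]]
wrist_force: [-0.7, 0.0, 0.5]
gripper_width: 1.002
gripper_force: 0.0
time_s: 1.3
tcp_pos: [0.4107, 0.2693, 0.2223]
ee_rot: [[0.921, -0.39, -0.001], [-0.39, -0.921, -0.001], [-0.0, 0.001, -1.0]]
wrist_force: [1.1, -0.1, 0.2]
gripper_width: 0.996
gripper_force: 0.0
time_s: 1.7
tcp_pos: [0.4671, 0.1683, 0.2222]
ee_rot: [[0.921, -0.39, -0.0], [-0.39, -0.921, -0.001], [-0.0, 0.001, -1.0]]
wrist_force: [-0.9, 0.3, -0.3]
gripper_width: 0.998
gripper_force: 0.0
```

```bash
python3 -m pendant '[[[0.3,0.24,0,-0.01],[0.6,0.48,0,-0.03],[0.87,0.7,0,-0.034],[0.87,0.7,0,-0.034]]]'
python3 -m pendant '[[[0,0,0.35,0],[0,0,0.7,0],[0,0,0.9,0],[0,0,0.9,0],[0,0,0.9,0]]]'
python3 - <<'E'
from g import *
n="scene";i=optics.capture(n)[:,:,::-1];cv2.imwrite("pics/s1.png",cv2.resize(i[140:260,220:380],(800,600),interpolation=cv2.INTER_CUBIC));print(sense()["joints"],sense()["time_s"])
E
```

```text
time_s: 2.1
tcp_pos: [0.5204, 0.0707, 0.222]
ee_rot: [[0.945, -0.326, -0.0], [-0.326, -0.945, -0.001], [-0.0, 0.001, -1.0]]
wrist_force: [-0.1, 0.8, -0.8]
gripper_width: 0.999
gripper_force: 0.0
time_s: 2.6
tcp_pos: [0.5196, 0.0732, 0.133]
ee_rot: [[0.947, -0.321, 0.001], [-0.321, -0.947, -0.0], [0.001, 0.0, -1.0]]
wrist_force: [0.3, -0.0, 0.1]
gripper_width: 1.001
gripper_force: 0.0
[ 2.57441714e+01  1.72349000e+01 -2.08196439e+01  3.64429519e-02
 -5.18138551e+01  4.54861167e+01] 2.65
```

View pics/s1.png

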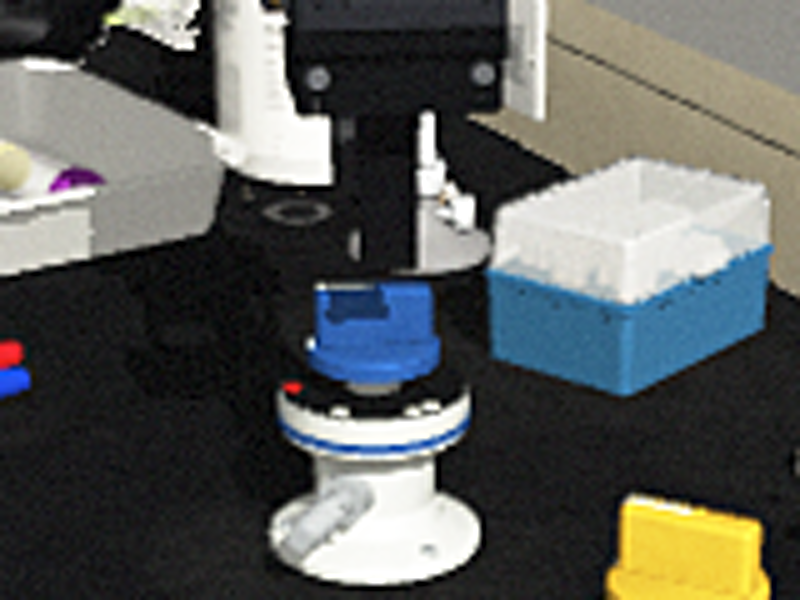

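The fingers hang over the knob in line with the bar, whose top is at about (375,288) in this crop. Lowering with a small y correction, then closing.

```bash
python3 -m pendant '[[[0.015,0.04,0.1,0],[0.015,0.04,0.2,0],[0.015,0.04,0.3,0],[0.015,0.04,0.4,0],[0.015,0.04,0.4,0],[0.015,0.04,0.4,0]]]'
python3 -m pendant '[[[0,0,0,0],[0,0,0,0],[0,0,0,0],[0,0,0,0],[0,0,0,0],[0,0,0,0],[0,0,0,0],[0,0,0,0]]]' 1
```

```text
time_s: 3.25
tcp_pos: [0.5192, 0.0676, 0.0922]
ee_rot: [[0.946, -0.323, -0.001], [-0.323, -0.946, -0.0], [-0.0, 0.001, -1.0]]
wrist_force: [-0.3, -0.2, 0.5]
gripper_width: 1.004
gripper_force: 0.0
time_s: 4.05
tcp_pos: [0.5192, 0.0677, 0.0925]
ee_rot: [[0.946, -0.323, -0.0], [-0.323, -0.946, -0.0], [-0.0, 0.0, -1.0]]
wrist_force: [-1.2, -0.2, -0.1]
gripper_width: 0.354
gripper_force: 0.0
```

```bash
python3 -m pendant '[[[0,0,0,0],[0,0,0,0],[0,0,0,0],[0,0,0,0],[0,0,0,0],[0,0,0,0]]]'
```

```text
time_s: 4.65
tcp_pos: [0.5197, 0.0686, 0.0926]
ee_rot: [[0.947, -0.323, 0.001], [-0.323, -0.947, 0.001], [0.001, -0.002, -1.0]]
wrist_force: [-0.5, 5.5, -1.1]
gripper_width: 0.145
gripper_force: 29.8
```

It has gripped the bar at 13 mm. Pushing down.

```bash
python3 -m pendant '[[[0,0.0,0.04,0],[0,0.0,0.08,0],[0,0.0,0.1,0],[0,0,0.1,0],[0,0,0.1,0]]]'
```

```text
time_s: 5.15
tcp_pos: [0.5199, 0.0686, 0.0838]
ee_rot: [[0.947, -0.322, 0.002], [-0.322, -0.947, 0.001], [0.001, -0.002, -1.0]]
wrist_force: [-3.1, 5.8, 6.2]
gripper_width: 0.15
gripper_force: 29.8
```

Net upward force is about 7 N, so the knob is about 8.5 mm down. Now turning it 60° anticlockwise, which is negative about the tool's downward z.

```bash
python3 -m pendant '[[[0,0,0.01,0],[0,0,0.01,-0.07],[0,0,0.01,-0.14],[0,0,0.01,-0.21],[0,0,0.01,-0.28],[0,0,0.01,-0.28],[0,0,0.01,-0.28]]]'
```

```text
time_s: 5.85
tcp_pos: [0.5201, 0.0694, 0.083]
ee_rot: [[0.973, 0.23, 0.003], [0.23, -0.973, 0.002], [0.003, -0.002, -1.0]]
wrist_force: [-3.5, 7.8, 7.0]
gripper_width: 0.149
gripper_force: 29.9
```

```bash
python3 -m pendant '[[[0,0,0,-0.07],[0,0,0,-0.14],[0,0,0,-0.21],[0,0,0,-0.245],[0,0,0,-0.245],[0,0,0,-0.245]]]'
python3 - <<'E'
from g import *
print(sense()["moment"]);i=optics.capture("scene")[:,:,::-1];cv2.imwrite("pics/s2.png",cv2.resize(i[140:260,220:380],(800,600),interpolation=cv2.INTER_CUBIC))
E
```

```text
time_s: 6.45
tcp_pos: [0.5198, 0.0699, 0.0829]
ee_rot: [[0.751, 0.661, 0.002], [0.661, -0.751, 0.003], [0.004, -0.001, -1.0]]
wrist_force: [-5.0, 10.0, 6.8]
gripper_width: 0.148
gripper_force: 29.9
[ 3.15332856  1.38279228 -0.00865985]
```

View pics/s2.png

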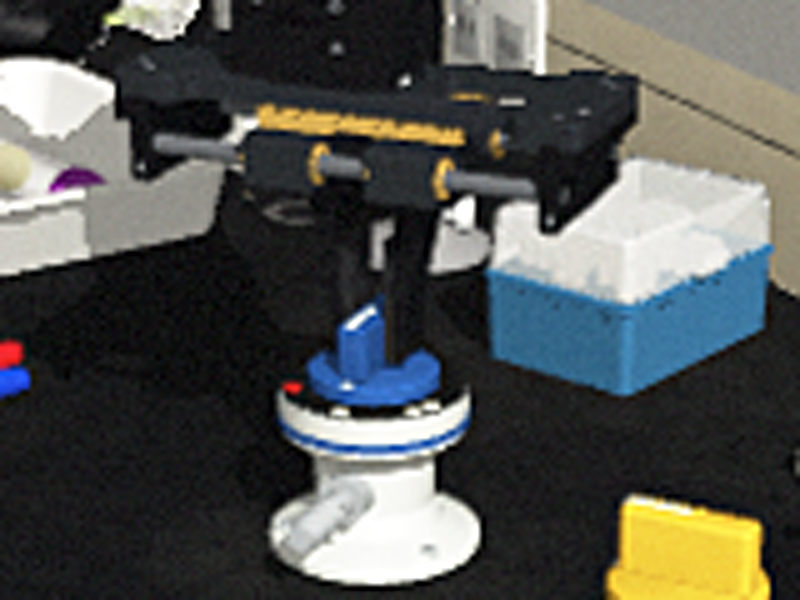

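The knob has turned and its pointer edge at (345,385) sits over the single dot at (340,410). Letting it rise, then opening.

```bash
python3 -m pendant '[[[0,0,-0.04,0],[0,0,-0.08,0],[0,0,-0.1,0],[0,0,-0.1,0],[0,0,-0.1,0]]]'
python3 -m pendant '[[[0,0,0,0],[0,0,0,0],[0,0,0,0],[0,0,0,0],[0,0,0,0],[0,0,0,0],[0,0,0,0],[0,0,0,0]]]' 0
```

```text
time_s: 7.0
tcp_pos: [0.5197, 0.0699, 0.0923]
ee_rot: [[0.751, 0.661, 0.002], [0.661, -0.751, 0.003], [0.004, -0.001, -1.0]]
wrist_force: [-3.6, 9.9, 2.7]
gripper_width: 0.149
gripper_force: 29.9
time_s: 7.8
tcp_pos: [0.5192, 0.0676, 0.0915]
ee_rot: [[0.751, 0.66, -0.0], [0.66, -0.751, -0.0], [-0.0, 0.0, -1.0]]
wrist_force: [0.6, -0.7, -0.3]
gripper_width: 0.789
gripper_force: 0.0
```

```bash
python3 -m pendant '[[[0,0,0,0],[0,0,0,0],[0,0,0,0],[0,0,-0.3,0],[0,0,-0.6,0],[0,0,-1,0],[0,0,-1,0],[0,0,-1,0]]]'
python3 -m pendant '[[[0,0,-0.3,0],[0,0,-0.6,0],[0,0,-0.6,0],[0,0,-0.6,0]]]'
python3 - <<'E'
from g import *
i=optics.capture("scene")[:,:,::-1];cv2.imwrite("pics/s3.png",cv2.resize(i[140:260,220:380],(800,600),interpolation=cv2.INTER_CUBIC))
E
```

```text
time_s: 8.6
tcp_pos: [0.5195, 0.0679, 0.1926]
ee_rot: [[0.751, 0.66, 0.002], [0.66, -0.751, 0.001], [0.003, 0.0, -1.0]]
wrist_force: [0.4, -0.2, -1.0]
gripper_width: 0.999
gripper_force: 0.0
time_s: 9.0
tcp_pos: [0.5187, 0.0677, 0.2506]
ee_rot: [[0.751, 0.66, -0.002], [0.66, -0.751, 0.0], [-0.001, -0.001, -1.0]]
wrist_force: [-0.8, -0.3, -1.0]
gripper_width: 0.999
gripper_force: 0.0
```

View pics/s3.png

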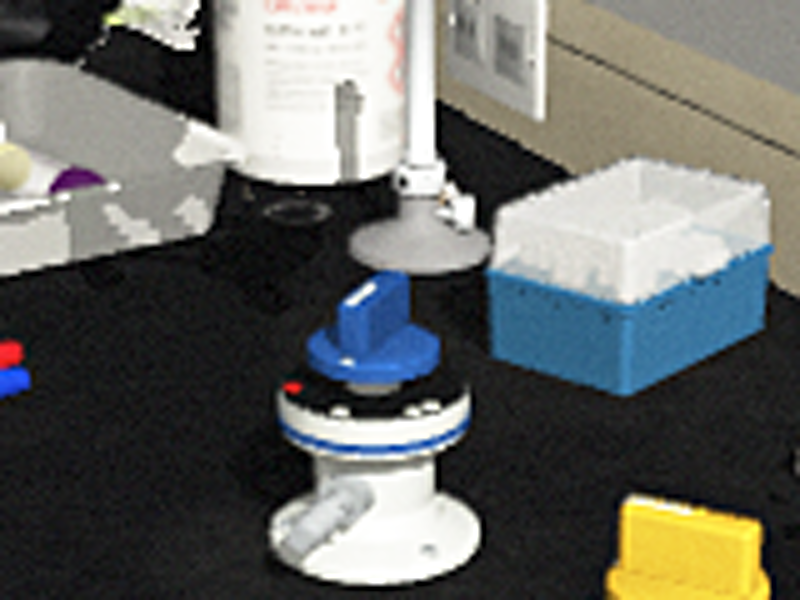

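The knob is back up: the gap under the flange shows again at (375,385). Its pointer at (348,362) is over the single white dot at (340,410), and the arm is clear.

```bash
python3 -c "
from station import r
print(r.finish_job())"
```

```text
the job is handed in; nothing more can be done
None
```

The blue air tap is turned to the single white dot and has sprung back up, the robot never went near the yellow gas tap, and the job is handed in (no verdict was returned).

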